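# Set the branch valves of the shop's air manifold, then open the main

### The arm

A 6-joint arm with a two-finger parallel gripper is mounted at the origin on the work surface. World frame = base frame: x ahead of the robot, y to its left, z up, the work surface at z = 0. Lengths are in m, angles in rad, forces in N, time in s.
With the tool pointing down it reaches from about 0.325 to 0.85 m from the base axis. Payload 4.4 kg.
Tool frame: the origin (TCP) lies midway between the tips of the shut fingers; the grasp point (between the pads) lies 19 mm behind it (ctrl.grip_point_offset is the z of the grasp point in the tool frame, in m); z points along the fingers, y is the line along which they close (so a half turn about z gives the same grasp; the last joint's range is limited). The gripper opens to 94 mm and grips with 3 to 60 N. Pads are 16 mm wide; open, the fingers measure 119 mm over their backs; the gripper's body (75 mm by 177 mm) begins 78 mm behind the grasp point.
Start: joints at [-0.15, 0.207, 1.542, -0, 1.393, -0.15], TCP at [0.575, -0, 0.205] pointing down, gripper open.
Joint ranges: [-2.73, 2.73], [-0.86, 2.22], [0.23, 2.46], [-1.11, 4.25], [0.08, 2.63], [-2.82, 2.82]. Speed limits (rad/s): [2.79, 2.79, 3.14, 3.14, 3.14, 3.14].

### API

Orientations are given as a 3x3 rotation matrix whose columns are the frame's x, y, z axes.
In Python, from station import ctrl gives the robot as it stands.
- The arm moves only by the tool arm_command, never from a script. Its argument "commands" is a list of rows, each a list of 5 numbers: the shift along the tool's x, y, z in m, then the turn about the tool's z in degrees, then the finger opening in m, from 0 to 0.094. A call has 1 to 5 rows; each row shifts and turns the commanded pose from where the row before left it, along the tool's axes as they then stand; what a row does not reach is not made up. A row lasts 1/12 s, in which the tool goes at most 41.7 mm and 7.16 degrees, less where a joint would pass 70% of its speed; a pose out of reach is approached as far as the arm can. A call with a gripper value outside its range is refused whole. The fingers move at their own pace and stop on an object; "squeeze" is the grip in N (left out, the last holds). Time passes only in rows, so rows that do not move let the fingers close. It gives the time, the measured TCP pose, the force, the opening and the grip force at its end, in the units of the state.
- ctrl.get_state(): the state, without advancing time (a new reading comes with each control period).
- ctrl.snapshot(name): name is "scene" or "side" or "wrist"; returns a dict with "img" (400x640x3 uint8, red, green, blue), "fx", "fy", "cx", "cy" (pixels), "cam_to_world" (4x4, takes a point from camera to world coordinates). Camera axes: x right, y down, z forward; pixel columns grow to the right and rows downward; lengths in m; the calibration is good to about 2 mm. A picture is of the moment at which its call begins. There is no depth.
- ctrl.hand_in(): hands the job in; it is judged then, once.
The state is a dict: "time_s": time; "joint_pos": joint angles; "joint_vel": joint speeds; "tau": joint torques, N m; "ee_pos": TCP position; "orientation": TCP orientation; "ft_force": force on the tool from outside, world axes, zero at the start; "torque": the same for the moment, N m; "finger_gap": finger opening in m; "grasp_force": force on a finger pad.
Only numpy, scipy, OpenCV 4.12 (cv2) and the standard library are available. Lean on these libraries where they do the work, as an engineer would, in place of code of your own. Each camera call takes 0.05 s, during which the arm holds its last target. There are 200 camera calls.

### The job

Make the tyre shop's bench air manifold ready before the compressor comes on: fully open each branch valve whose outlet carries a quick coupler, fully shut each branch valve whose outlet has only a bare open nipple, and only when all four are right, fully open the main valve at the supply end. Do not shift or knock over the can and the two bottles standing around it.

Things in the scene. Friction and masses are not known exactly. Their poses are not given: they have to be found in the camera images.
- manifold: Air manifold bolted to the bench. Frame: origin on the bench under the row of branch stems, z up, y along the bar to the supply end, x from outlets to bar. Aluminium bar 40 x 40 mm, y = -220 to 175 mm, middle at x = 60 mm, top 70 mm up. Four valve bodies stick out to -x (tops 69 mm up). Past the main valve: pipe, gauge (140 mm high) at y = 368 mm, elbow at 420 mm. Starts vary by 60 x 110 mm and 0.2 rad.
- branch1 (a joint): Lever of branch valve 1, turning on its upright stem. 0 rad = fully shut: points to manifold -y; 1.571 = fully open: points to manifold +x, over the bar; stops at both; opens anticlockwise seen from above. Black sleeve 28 to 80 mm from the axis, 18 mm wide, 12 mm high, middle 92 mm above the bench. Starts at any angle, stays where left; about 0.4 N m to turn.
- branch2 (a joint): Lever of branch valve 2, turning on its upright stem. 0 rad = fully shut: points to manifold -y; 1.571 = fully open: points to manifold +x, over the bar; stops at both; opens anticlockwise seen from above. Black sleeve 28 to 80 mm from the axis, 18 mm wide, 12 mm high, middle 92 mm above the bench. Starts at any angle, stays where left; about 0.4 N m to turn.
- branch3 (a joint): Lever of branch valve 3, turning on its upright stem. 0 rad = fully shut: points to manifold -y; 1.571 = fully open: points to manifold +x, over the bar; stops at both; opens anticlockwise seen from above. Black sleeve 28 to 80 mm from the axis, 18 mm wide, 12 mm high, middle 92 mm above the bench. Starts at any angle, stays where left; about 0.4 N m to turn.
- branch4 (a joint): Lever of branch valve 4, turning on its upright stem. 0 rad = fully shut: points to manifold -y; 1.571 = fully open: points to manifold +x, over the bar; stops at both; opens anticlockwise seen from above. Black sleeve 28 to 80 mm from the axis, 18 mm wide, 12 mm high, middle 92 mm above the bench. Starts at any angle, stays where left; about 0.4 N m to turn.
- main (a joint): Lever of the main valve, at the supply end. 0 rad = fully shut: points to manifold +x; 1.571 = fully open: points to manifold +y, along the pipe; stops at both; opens anticlockwise seen from above. Black sleeve 28 to 95 mm from the axis, 18 mm wide, 12 mm high, middle 92 mm above the bench. Starts within 0.1 rad of shut, stays where left; about 0.4 N m to turn.
- stem1 (a point): Stem axis of branch valve 1 at the height of its lever's middle (92 mm above the bench), at manifold x = 0, y = -165 mm; axes as the manifold's. Hub and nut here are 25 mm across and reach 97 mm above the bench.
- outlet1 (a point): Centre of the outlet face of branch valve 1: 38 mm from its stem towards manifold -x, 50 mm above the bench.
- stem2 (a point): Stem axis of branch valve 2 at the height of its lever's middle (92 mm above the bench), at manifold x = 0, y = -70 mm; axes as the manifold's. Hub and nut here are 25 mm across and reach 97 mm above the bench.
- outlet2 (a point): Centre of the outlet face of branch valve 2: 38 mm from its stem towards manifold -x, 50 mm above the bench.
- stem3 (a point): Stem axis of branch valve 3 at the height of its lever's middle (92 mm above the bench), at manifold x = 0, y = 25 mm; axes as the manifold's. Hub and nut here are 25 mm across and reach 97 mm above the bench.
- outlet3 (a point): Centre of the outlet face of branch valve 3: 38 mm from its stem towards manifold -x, 50 mm above the bench.
- stem4 (a point): Stem axis of branch valve 4 at the height of its lever's middle (92 mm above the bench), at manifold x = 0, y = 120 mm; axes as the manifold's. Hub and nut here are 25 mm across and reach 97 mm above the bench.
- outlet4 (a point): Centre of the outlet face of branch valve 4: 38 mm from its stem towards manifold -x, 50 mm above the bench.
- stem_main (a point): Stem axis of the main valve at the height of its lever's middle (92 mm above the bench), at manifold x = 60, y = 215 mm. Hub and nut here are 25 mm across and reach 97 mm above the bench.
- coupler_a_root (a point): Quick coupler A, screwed into one of the four outlets: brass hex and steel ribbed sleeve, 58 mm long, 29 mm thick. The point is at its root, at that outlet's face; it points to manifold -x.
- coupler_b_root (a point): Quick coupler B, screwed into one of the four outlets: brass hex and steel ribbed sleeve, 58 mm long, 29 mm thick. The point is at its root, at that outlet's face; it points to manifold -x.
- nipple_a_root (a point): Bare nipple A, an open brass threaded end 20 mm long, 21 mm across its hex, in one of the other outlets, with no coupler. The point is at its root, at that outlet's face.
- nipple_b_root (a point): Bare nipple B, an open brass threaded end 20 mm long, 21 mm across its hex, in one of the other outlets, with no coupler. The point is at its root, at that outlet's face.
- spray_can_mid (a point): Bystander: steel spray can, 64 mm across, 190 mm high, standing behind the bar. The point is its middle, 95 mm up.
- jug_mid (a point): Bystander: white bottle, 84 mm across, 200 mm high, standing past the bar's plugged end. The point is its middle, 100 mm up.
- lube_mid (a point): Bystander: grey lubricant bottle, 60 mm across, 170 mm high, standing behind the bar near the main lever's tip. The point is its middle, 85 mm up.

How it is judged:
By the outcome, as a careful person would: the job done as asked, in the order asked, and still so for the second after the job is handed in, with the robot touching nothing.
It also fails if it takes over 67 s, if anything falls off the work surface, if the arm or the gripper's body presses on something with over 40 N, if the wrist force passes 120 N, or if a joint passes its speed limit or range.

## Working session

There is one attempt and no reset: what is moved stays moved. The work goes in short steps, Python scripts to look and compute and a tool call to move; the robot and the scene stay as the last step left them, time stands still between calls to the robot, and variables do not carry over. Pictures are saved under pics/ and viewed, at most 10 in all, crops included, and the job is handed in when it is done.

Besides the shell and the picture viewer there is one more tool, called after "Request:" as name(argument=value, ...), one argument or row to a line, values as JSON. arm_command: Moves the arm, as the interface text tells. Its arguments: {"type":"object","properties":{"commands":{"type":"array"},"squeeze":{"type":"number"}},"required":["commands"]}

```bash
mkdir -p pics
python3 - <<'E'
from station import ctrl
import cv2,pickle,numpy as np
d={n:ctrl.snapshot(n) for n in("scene","side","wrist")}
pickle.dump(d,open('s0.pkl','wb'))
for n in d:
    cv2.imwrite(f'pics/{n}0.png',d[n]["img"][:,:,::-1]); print(n,d[n]['fx'],d[n]['cx'],d[n]['cy'],np.round(d[n]['cam_to_world'],3).tolist())
s=ctrl.get_state();print(s['time_s'],np.round(s['orientation'],3).tolist(),ctrl.grip_point_offset)
E
```

```text
scene 478.4554609232176 310.7097517408838 195.4292433141042 [[-0.844, 0.449, -0.292, 0.872], [0.536, 0.705, -0.465, 0.465], [-0.003, -0.549, -0.836, 0.994], [0.0, 0.0, 0.0, 1.0]]
side 403.44923184856157 324.67501878190404 201.59233169363165 [[0.93, -0.243, 0.274, 0.357], [-0.366, -0.634, 0.681, -0.62], [0.008, -0.734, -0.679, 0.656], [0.0, 0.0, 0.0, 1.0]]
wrist 329.99019480193346 320.8761003843262 193.71837392448694 [[1.0, 0.0, -0.001, 0.574], [0.0, -0.967, -0.254, 0.073], [-0.001, 0.254, -0.967, 0.385], [0.0, 0.0, 0.0, 1.0]]
0.15 [[-0.0, 1.0, -0.002], [1.0, 0.0, 0.0], [0.0, -0.002, -1.0]] -0.0188
```

View pics/scene0.png

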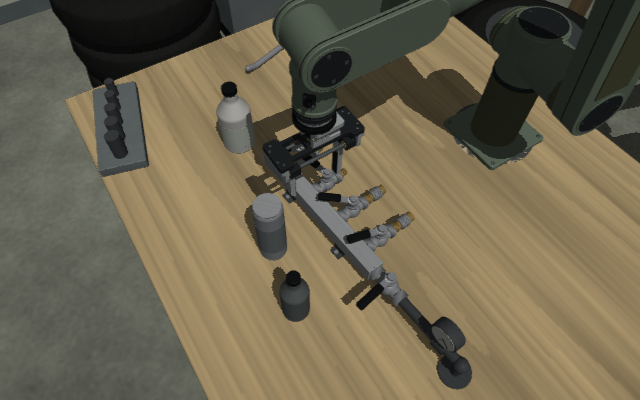

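View pics/side0.png

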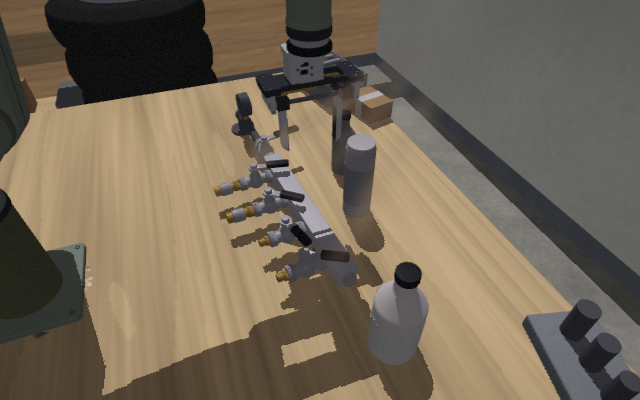

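View pics/wrist0.png

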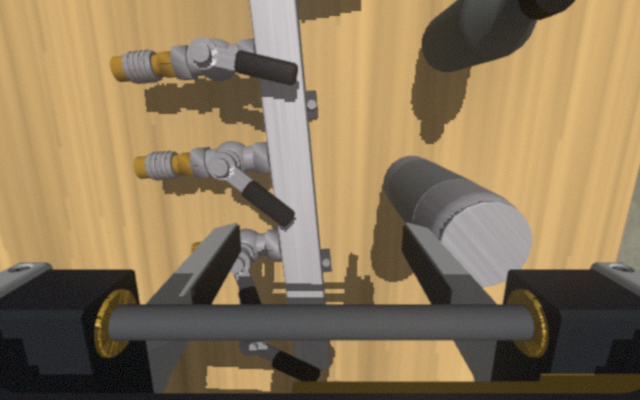

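The outlets at branches 3 and 4 carry couplers: side view (235,214) and (225,188). Branches 1 and 2 have bare nipples at (285,275) and (268,240). Next I fit the manifold pose and lever angles from the stem and tip pixels, then overlay the result.

```bash
cat > h.py <<'E'
import numpy as np,cv2,pickle
from scipy.optimize import least_squares
ST=dict(s1=(0,-.165),s2=(0,-.07),s3=(0,.025),s4=(0,.12),sm=(.06,.215))
K=list(ST); A0=dict(s1=-np.pi/2,s2=-np.pi/2,s3=-np.pi/2,s4=-np.pi/2,sm=0); L=dict(s1=.08,s2=.08,s3=.08,s4=.08,sm=.095)
def W(p,q,z):
    c,s=np.cos(p[2]),np.sin(p[2]); return np.array([p[0]+c*q[0]-s*q[1],p[1]+s*q[0]+c*q[1],z])
def proj(d,P):
    T=np.linalg.inv(d['cam_to_world']); c=T[:3,:3]@P+T[:3,3]
    return np.array([d['fx']*c[0]/c[2]+d['cx'],d['fy']*c[1]/c[2]+d['cy']])
def tip(p,k,r):
    a=A0[k]+p[3+K.index(k)]; return W(p,(ST[k][0]+r*np.cos(a),ST[k][1]+r*np.sin(a)),.098)
def fit(d,obs,x0):
    def f(p): return np.concatenate([proj(d[v],W(p,ST[k],.097) if t=='s' else tip(p,k,L[k]))-uv for v,k,t,uv in obs])
    return least_squares(f,x0,loss='soft_l1',f_scale=2),f
def draw(img,d,p):
    for k in K:
        for P,c in((W(p,ST[k],.097),(0,0,255)),(tip(p,k,.028),(0,255,0)),(tip(p,k,L[k]),(0,255,0))):
            cv2.circle(img,tuple(np.round(proj(d,P)*8).astype(int).tolist()),8,c,1,cv2.LINE_AA,3)
E
cat > a.py <<'E'
from h import *
d=pickle.load(open('s0.pkl','rb'))
o=[]
for v,k,a,b in [('wrist','s4',(207,52),(295,72)),('wrist','s3',(227,160),(290,218)),('wrist','s1',(257,345),(318,373)),
 ('side','s4',(254,168),(288,163)),('side','s3',(268,194),(303,198)),('side','s2',(286,221),(310,243)),('side','s1',(314,252),(349,257)),
 ('scene','sm',(392,280),(362,303)),('scene','s4',(377,232),(348,238)),('scene','s3',(346,205),(320,197))]:
    o+=[(v,k,'s',a),(v,k,'t',b)]
r,f=fit(d,o,[.5,0,0,1,1,1,1,0]); print(np.round(r.x,4).tolist())
for i,q in enumerate(o): print(q[:3],np.round(f(r.x)[2*i:2*i+2],1))
np.save('p.npy',r.x)
def crop(n,x,y,w,h,W_,H_):
    S=4; im=cv2.resize(d[n]['img'][:,:,::-1],None,fx=S,fy=S,interpolation=cv2.INTER_CUBIC)
    e=dict(d[n]); e['fx']*=S;e['fy']*=S;e['cx']=S*(e['cx']+.5)-.5;e['cy']=S*(e['cy']+.5)-.5
    draw(im,e,r.x); return cv2.resize(im[S*y:S*(y+h),S*x:S*(x+w)],(W_,H_))
cv2.imwrite('pics/ov.png',np.hstack([crop('side',210,120,150,200,400,533),crop('scene',290,150,150,200,400,533)]))
# bystanders: base contact rough, from points on axis base
for n,v,u,z in [('jug','side',(407,268),.2),('can','side',(361,145),.19),('can','wrist',(485,245),.19),('lube','scene',(293,277),.17),('jug','scene',(229,88),.2)]:
    e=d[v];T=e['cam_to_world'];q=T[:3,:3]@np.array([(u[0]-e['cx'])/e['fx'],(u[1]-e['cy'])/e['fy'],1]);print(n,v,np.round(T[:3,3]+q*(z-T[2,3])/q[2],3))
E
python3 a.py
```

```text
[0.4902, 0.0015, 0.1062, 0.8463, 0.1495, 0.7389, 1.2075, 0.0118]
('wrist', 's4', 's') [-5.3 -5.7]
('wrist', 's4', 't') [2.9 0.9]
('wrist', 's3', 's') [-4.1  2.4]
('wrist', 's3', 't') [2.2 2. ]
('wrist', 's1', 's') [-0.6  0.1]
('wrist', 's1', 't') [ 2.1 10.2]
('side', 's4', 's') [-1.6 -5.2]
('side', 's4', 't') [-0.3 -2.8]
('side', 's3', 's') [-0.  -6.9]
('side', 's3', 't') [-0.1 -2.4]
('side', 's2', 's') [-0.1 -5.8]
('side', 's2', 't') [-1.  -3.5]
('side', 's1', 's') [-7.1 -4. ]
('side', 's1', 't') [ 1.2 -0.9]
('scene', 'sm', 's') [-0.3 -2.4]
('scene', 'sm', 't') [-5.3  3.1]
('scene', 's4', 's') [ 4.2 -2.9]
('scene', 's4', 't') [-2.  1.]
('scene', 's3', 's') [ 5.9 -5.1]
('scene', 's3', 't') [-3.6 -2.1]
jug side [ 0.6   -0.333  0.2  ]
can side [ 0.675 -0.022  0.19 ]
can wrist [ 0.678 -0.011  0.19 ]
lube scene [0.709 0.142 0.17 ]
jug scene [ 0.595 -0.331  0.2  ]
```

View pics/ov.png

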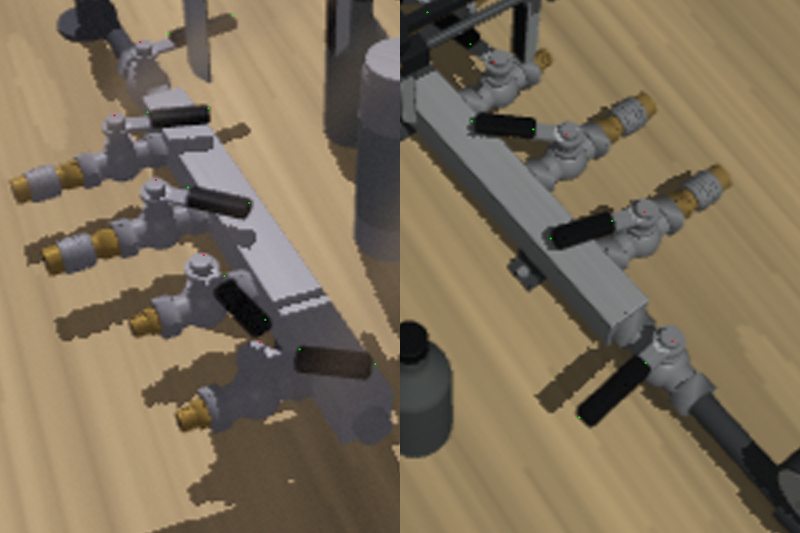

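The overlay agrees well: nut tops and sleeve ends fall on the marks. I refine the fit with the sharper crop pixels and get the TCP in manifold coordinates. I'll push the levers with shut fingers.

```bash
cat > tcp.py <<'E'
from h import *
from station import ctrl
def tcp(s=None):
    p=np.load('p.npy'); s=s or ctrl.get_state(); v=s['ee_pos'][:2]-p[:2]; c,n=np.cos(p[2]),np.sin(p[2])
    R=np.array(s['orientation'])
    return np.round([c*v[0]+n*v[1],-n*v[0]+c*v[1],s['ee_pos'][2],np.degrees(np.arctan2(R[1,0],R[0,0])-p[2])],4)
E
python3 - <<'E'
from h import *
from tcp import tcp
d=pickle.load(open('s0.pkl','rb'));o=[]
for v,k,a,b in [('wrist','s4',(205,49),(295,72)),('wrist','s3',(225,160),(290,218)),
 ('side','s4',(253.5,165.2),(288.4,161)),('side','s3',(267.4,189),(303,197)),('side','s2',(286,217),(310,242)),('side','s1',(309.4,249),(349,257)),
 ('scene','sm',(390.5,276.4),(358.3,305.6)),('scene','s4',(380.7,228.4),(347,239)),('scene','s3',(353,199),(317.7,196.5)),('scene','s2',(327.5,173.2),None)]:
    o.append((v,k,'s',a)); b and o.append((v,k,'t',b))
r,f=fit(d,o,np.load('p.npy')); print(np.round(r.x,4).tolist())
for i,q in enumerate(o): print(q[:3],np.round(f(r.x)[2*i:2*i+2],1))
np.save('p.npy',r.x); print(tcp())
E
```

```text
[0.4894, 0.0005, 0.106, 0.8305, 0.161, 0.7588, 1.2254, 0.0352]
('wrist', 's4', 's') [-4.2 -1.4]
('wrist', 's4', 't') [2.4 0.4]
('wrist', 's3', 's') [-2.9  3.5]
('wrist', 's3', 't') [2.4 1.8]
('side', 's4', 's') [-1.3 -2.1]
('side', 's4', 't') [-1.  -0.9]
('side', 's3', 's') [ 0.3 -1.5]
('side', 's3', 't') [-0.  -1.4]
('side', 's2', 's') [-0.3 -1.4]
('side', 's2', 't') [-0.9 -2.2]
('side', 's1', 's') [-2.8 -0.5]
('side', 's1', 't') [0.9 0.2]
('scene', 'sm', 's') [1.2 0.6]
('scene', 'sm', 't') [-0.8  0.7]
('scene', 's4', 's') [0.5 0.2]
('scene', 's4', 't') [-0.7 -0. ]
('scene', 's3', 's') [-1.1  0.4]
('scene', 's3', 't') [-1.3 -1.5]
('scene', 's2', 's') [-2.6 -0.7]
[ 8.44000e-02 -9.40000e-03  2.04600e-01  8.39285e+01]
```

Request:
arm_command(
  commands=[
    [0,0,0.03,-6.1,0],
    [-0.038,-0.013,0,0,0],
    [-0.038,-0.013,0,0,0],
    [-0.038,-0.014,0,0,0],
    [0,0,0.02,0,0],
  ],
  squeeze=40,
)

```text
time_s: 0.57
ee_pos: [0.549, -0.125, 0.159]
orientation: [[-0.101, 0.995, 0.007], [0.995, 0.101, -0.006], [-0.007, 0.006, -1.0]]
ft_force: [2.1, 0.0, 0.9]
finger_gap: 0.064
grasp_force: 0.0
```

Request:
arm_command(
  commands=[
    [0,0,0,0,0],
    [0,0,0,0,0],
    [0,0,0,0,0],
    [0,0,0,0,0],
    [0,0,0,0,0],
  ],
)

```text
time_s: 0.98
ee_pos: [0.5481, -0.1167, 0.1563]
orientation: [[-0.108, 0.994, 0.001], [0.994, 0.108, -0.0], [-0.001, 0.001, -1.0]]
ft_force: [0.5, -0.2, 0.2]
finger_gap: 0.0304
grasp_force: 0.0
```

```bash
python3 -c "
from tcp import *
import cv2
print(tcp()); d=ctrl.snapshot('side'); im=d['img'][100:300,200:380,::-1]; cv2.imwrite('pics/c1.png',cv2.resize(im,(720,600)) if 0 else cv2.resize(im,(540,600)))"
```

```text
[ 4.60000e-02 -1.22700e-01  1.56300e-01  9.01343e+01]
```

View pics/c1.png

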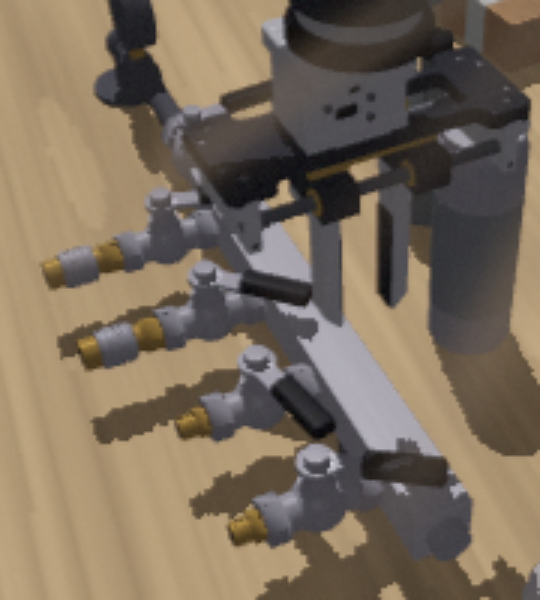

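The side crop shows levers 2 and 1 partly open, as fitted, with the can untouched. I go down beside lever 2 and push it shut.

Request:
arm_command(
  commands=[
    [0,0,0.01,0,0],
    [0,0,0.01,0,0],
    [0,0,0.015,0,0],
    [0,0,0.016,0,0],
    [0,0,0.016,0,0],
  ],
)

```text
time_s: 1.45
ee_pos: [0.5468, -0.1172, 0.0868]
orientation: [[-0.107, 0.994, -0.001], [0.994, 0.107, 0.0], [0.0, -0.001, -1.0]]
ft_force: [0.5, 0.1, -0.1]
finger_gap: 0.0005
grasp_force: 0.0
```

Request:
arm_command(
  commands=[
    [0,0,0,0,0],
    [0,-0.005,0,0,0],
    [0,-0.005,0,0,0],
    [0,-0.005,0,0,0],
    [0,-0.004,0,0,0],
  ],
)

```text
time_s: 1.87
ee_pos: [0.5285, -0.12, 0.0895]
orientation: [[-0.106, 0.994, 0.002], [0.994, 0.106, -0.001], [-0.001, 0.002, -1.0]]
ft_force: [0.1, 0.0, 0.0]
finger_gap: 0.0004
grasp_force: 0.0
```

Request:
arm_command(
  commands=[
    [0,-0.002,0,0,0],
    [0,-0.002,0,0,0],
    [0,0,0,0,0],
    [0,0,0,0,0],
    [0,0,0,0,0],
  ],
)

```text
time_s: 2.28
ee_pos: [0.5262, -0.1204, 0.0897]
orientation: [[-0.106, 0.994, 0.004], [0.994, 0.106, -0.001], [-0.001, 0.004, -1.0]]
ft_force: [3.9, 0.7, 4.7]
finger_gap: 0.0008
grasp_force: 2.8
```

```bash
python3 -c "
from tcp import *
print(tcp(),ctrl.get_state()['ft_force'])"
```

```text
[ 2.380e-02 -1.241e-01  8.970e-02  9.003e+01] [3.88579547 0.69538636 4.67147461]
```

Request:
arm_command(
  commands=[
    [0,-0.002,0,0,0],
    [0,-0.002,0,0,0],
    [0,0,0,0,0],
    [0,0,0,0,0],
  ],
)

```text
time_s: 2.62
ee_pos: [0.5234, -0.1214, 0.0899]
orientation: [[-0.106, 0.994, 0.006], [0.994, 0.106, -0.002], [-0.003, 0.006, -1.0]]
ft_force: [6.9, -0.6, 1.9]
finger_gap: 0.0005
grasp_force: 3.1
```

Request:
arm_command(
  commands=[
    [0,-0.002,0,0,0],
    [0,-0.002,0,0,0],
    [0,0,0,0,0],
    [0,0,0,0,0],
  ],
)

```text
time_s: 2.95
ee_pos: [0.5199, -0.1222, 0.0903]
orientation: [[-0.106, 0.994, 0.007], [0.994, 0.106, -0.003], [-0.003, 0.007, -1.0]]
ft_force: [7.5, 0.5, 2.9]
finger_gap: 0.0007
grasp_force: 3.5
```

```bash
python3 -c "
from tcp import *
print(tcp(),ctrl.get_state()['ft_force'])"
```

```text
[ 1.74000e-02 -1.25200e-01  9.03000e-02  9.00262e+01] [7.50836054 0.50676008 2.91712365]
```

Request:
arm_command(
  commands=[
    [0,-0.002,0,0,0],
    [0,-0.002,0,0,0],
    [0,0,0,0,0],
    [0,0,0,0,0],
  ],
)

```text
time_s: 3.28
ee_pos: [0.5166, -0.1229, 0.0906]
orientation: [[-0.106, 0.994, 0.009], [0.994, 0.106, -0.003], [-0.004, 0.008, -1.0]]
ft_force: [8.3, -0.1, 3.1]
finger_gap: 0.0004
grasp_force: 3.8
```

Request:
arm_command(
  commands=[
    [0,-0.002,0,0,0],
    [0,-0.002,0,0,0],
    [0,0,0,0,0],
    [0,0,0,0,0],
  ],
)

```text
time_s: 3.62
ee_pos: [0.5146, -0.1233, 0.0913]
orientation: [[-0.106, 0.994, 0.013], [0.994, 0.106, -0.003], [-0.005, 0.013, -1.0]]
ft_force: [10.3, 0.5, 2.3]
finger_gap: 0.0001
grasp_force: 4.8
```

```bash
python3 -c "
from tcp import *
print(tcp(),ctrl.get_state()['ft_force'])"
```

```text
[ 1.19000e-02 -1.25800e-01  9.13000e-02  8.99865e+01] [10.26050883  0.47797496  2.32109176]
```

Request:
arm_command(
  commands=[
    [0,-0.002,0.001,0,0],
    [0,-0.002,0.001,0,0],
    [0,0,0,0,0],
    [0,0,0,0,0],
  ],
)

```text
time_s: 3.95
ee_pos: [0.5144, -0.1235, 0.0913]
orientation: [[-0.105, 0.994, 0.022], [0.994, 0.105, -0.003], [-0.005, 0.021, -1.0]]
ft_force: [17.1, 2.9, 4.5]
finger_gap: 0.0006
grasp_force: 7.5
```

Request:
arm_command(
  commands=[
    [0,-0.002,0,0,0],
    [0,-0.002,0,0,0],
    [0,0,0,0,0],
    [0,0,0,0,0],
  ],
)

```text
time_s: 4.28
ee_pos: [0.513, -0.1241, 0.0925]
orientation: [[-0.105, 0.994, 0.027], [0.994, 0.105, -0.004], [-0.007, 0.027, -1.0]]
ft_force: [21.2, 3.8, 5.4]
finger_gap: 0.0005
grasp_force: 9.0
```

```bash
python3 -c "
from tcp import *
print(tcp(),ctrl.get_state()['ft_force'])
d=ctrl.snapshot('wrist'); cv2.imwrite('pics/w1.png',d['img'][:,:,::-1])"
```

```text
[ 1.03000e-02 -1.26400e-01  9.25000e-02  8.99289e+01] [21.18181806  3.81568834  5.3863337 ]
```

View pics/w1.png

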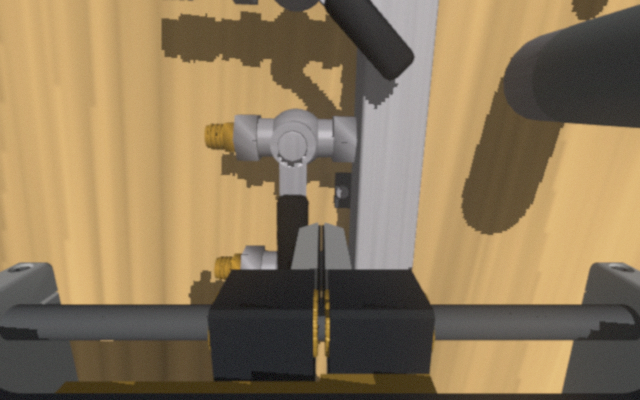

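Lever 2 now points straight along the bar and is against its stop: sleeve at (292,230), stem at (293,142). Next is lever 1.

Request:
arm_command(
  commands=[
    [0,0.02,0,0,0],
    [0,0.02,-0.02,0,0],
    [-0.024,0.018,-0.02,0,0],
    [-0.025,0,0,0,0],
    [0,0,0,0,0],
  ],
)

```text
time_s: 4.75
ee_pos: [0.5645, -0.1692, 0.1275]
orientation: [[-0.105, 0.995, 0.0], [0.995, 0.105, -0.004], [-0.004, -0.0, -1.0]]
ft_force: [-0.7, 0.4, 0.5]
finger_gap: 0.0002
grasp_force: 0.0
```

Request:
arm_command(
  commands=[
    [0,0,0.01,0,0],
    [0,0,0.015,0,0],
    [0,0,0.015,0,0],
    [0,0,0,0,0],
  ],
)

```text
time_s: 5.08
ee_pos: [0.5582, -0.1625, 0.0808]
orientation: [[-0.107, 0.994, -0.011], [0.994, 0.107, 0.005], [0.006, -0.011, -1.0]]
ft_force: [-0.6, 0.5, -1.4]
finger_gap: 0.0007
grasp_force: 0.0
```

```bash
python3 -c "
from tcp import *
print(tcp(),ctrl.get_state()['ft_force'])"
```

```text
[ 5.1200e-02 -1.6940e-01  8.0800e-02  9.0045e+01] [-0.64151129  0.45964213 -1.41085971]
```

Request:
arm_command(
  commands=[
    [-0.007,-0.001,-0.001,0,0],
    [-0.007,-0.002,0,0,0],
    [-0.007,-0.002,0,0,0],
    [-0.005,-0.004,0,0,0],
    [-0.005,-0.004,0,0,0],
  ],
)

```text
time_s: 5.5
ee_pos: [0.5534, -0.1935, 0.0868]
orientation: [[-0.106, 0.994, -0.001], [0.994, 0.106, 0.008], [0.008, 0.0, -1.0]]
ft_force: [1.3, 9.5, -2.3]
finger_gap: 0.0007
grasp_force: 4.1
```

Request:
arm_command(
  commands=[
    [-0.005,-0.004,0,0,0],
    [-0.004,-0.006,0,0,0],
    [-0.004,-0.006,0,0,0],
    [-0.002,-0.006,0,0,0],
    [0,0,0,0,0],
  ],
)

```text
time_s: 5.92
ee_pos: [0.5345, -0.2134, 0.0881]
orientation: [[-0.105, 0.994, 0.004], [0.994, 0.105, 0.003], [0.003, 0.004, -1.0]]
ft_force: [3.4, 3.6, -1.2]
finger_gap: 0.0005
grasp_force: 2.1
```

Request:
arm_command(
  commands=[
    [0,-0.004,0,0,0],
    [0,-0.004,0,0,0],
    [0,-0.004,0,0,0],
    [0,0,0,0,0],
  ],
)

```text
time_s: 6.25
ee_pos: [0.526, -0.2173, 0.0909]
orientation: [[-0.106, 0.994, 0.011], [0.994, 0.106, -0.003], [-0.004, 0.011, -1.0]]
ft_force: [7.0, 1.5, 2.8]
finger_gap: 0.0005
grasp_force: 2.9
```

```bash
python3 -c "
from tcp import *
print(tcp(),ctrl.get_state()['ft_force'])"
```

```text
[ 1.33000e-02 -2.20400e-01  9.09000e-02  8.99839e+01] [7.03199741 1.45403495 2.76202367]
```

Request:
arm_command(
  commands=[
    [0,-0.003,0.001,0,0],
    [0,-0.003,0.001,0,0],
    [0,-0.003,0,0,0],
    [0,0,0,0,0],
    [0,0,0,0,0],
  ],
)

```text
time_s: 6.67
ee_pos: [0.5224, -0.2187, 0.0916]
orientation: [[-0.105, 0.994, 0.022], [0.994, 0.105, -0.005], [-0.007, 0.022, -1.0]]
ft_force: [13.6, 4.5, 4.0]
finger_gap: 0.0005
grasp_force: 6.6
```

```bash
python3 -c "
from tcp import *
print(tcp(),ctrl.get_state()['ft_force'])"
```

```text
[ 9.60000e-03 -2.21400e-01  9.16000e-02  8.99326e+01] [13.64685899  4.51707468  4.00100459]
```

Request:
arm_command(
  commands=[
    [0,-0.003,0,0,0],
    [0,-0.003,0,0,0],
    [0,0,0,0,0],
    [0,0,0,0,0],
    [0,0,0,0,0],
  ],
)

```text
time_s: 7.08
ee_pos: [0.5204, -0.2198, 0.0933]
orientation: [[-0.104, 0.994, 0.031], [0.995, 0.105, -0.006], [-0.009, 0.03, -1.0]]
ft_force: [20.7, 4.8, 4.9]
finger_gap: -0.0
grasp_force: 9.0
```

```bash
python3 -c "
from tcp import *
print(tcp(),ctrl.get_state()['ft_force'])"
```

```text
[ 7.50000e-03 -2.22300e-01  9.33000e-02  8.99129e+01] [20.69738595  4.817931    4.85355286]
```

Lever 1 is hard on its stop (21 N). Now I lift, move over to lever 3 and turn the gripper 90° to keep its body off the can.

Request:
arm_command(
  commands=[
    [0,0.02,0,0,0],
    [0.005,0.02,-0.025,0,0],
    [0.04,0.015,-0.035,0,0],
    [0.04,0,0,0,0],
    [0.04,0,0,0,0],
  ],
)

```text
time_s: 7.5
ee_pos: [0.5485, -0.0984, 0.1408]
orientation: [[-0.104, 0.995, 0.007], [0.995, 0.104, -0.003], [-0.004, 0.007, -1.0]]
ft_force: [-0.2, 1.2, 0.4]
finger_gap: 0.0002
grasp_force: 0.0
```

Request:
arm_command(
  commands=[
    [0.035,0,0,0,0],
    [0,0,0,7,0],
    [0,0,0,7,0],
    [0,0,0,7,0],
    [0,0,0,7,0],
  ],
)

```text
time_s: 7.92
ee_pos: [0.5423, -0.063, 0.1382]
orientation: [[0.378, 0.926, 0.002], [0.926, -0.378, -0.001], [-0.0, 0.002, -1.0]]
ft_force: [-0.5, -0.6, -0.8]
finger_gap: 0.0001
grasp_force: 0.0
```

Request:
arm_command(
  commands=[
    [0,0,0,7,0],
    [0,0,0,7,0],
    [0,0,0,7,0],
    [0,0,0,7,0],
    [0,0,0,7,0],
  ],
)

```text
time_s: 8.33
ee_pos: [0.5423, -0.0635, 0.1381]
orientation: [[0.841, 0.541, 0.002], [0.541, -0.841, -0.001], [0.001, 0.002, -1.0]]
ft_force: [-0.3, 0.5, 1.3]
finger_gap: 0.0003
grasp_force: 0.0
```

Request:
arm_command(
  commands=[
    [0,0,0,7,0],
    [0,0,0,7,0],
    [0,0,0,7,0],
    [0,0,0,6,0],
    [0,0,0,0,0],
  ],
)

```text
time_s: 8.75
ee_pos: [0.5423, -0.0635, 0.1381]
orientation: [[0.995, 0.104, 0.002], [0.104, -0.995, -0.001], [0.002, 0.001, -1.0]]
ft_force: [-0.1, -0.4, -0.4]
finger_gap: 0.0
grasp_force: 0.0
```

Run:
```python
from tcp import *
print(tcp(),ctrl.get_state()['ft_force'])
ims=[]
for n,(x,y,w,h) in dict(side=(200,120,180,180),scene=(200,60,230,230)).items():
    d=ctrl.snapshot(n); ims.append(cv2.resize(d['img'][y:y+h,x:x+w,::-1],(400,400),interpolation=cv2.INTER_CUBIC))
cv2.imwrite('pics/c2.png',np.hstack(ims))
```

```text
[ 0.0459 -0.0692  0.1381 -0.0818] [-0.06217333 -0.35958948 -0.39993331]
```

View pics/c2.png

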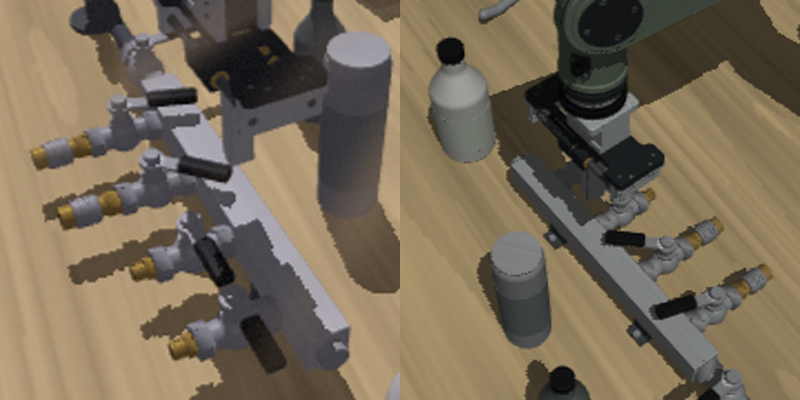

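The crops show levers 1 and 2 parallel, pointing along −y (shut), with the bystanders in place. Now I lower and push lever 3 towards +y.

Request:
arm_command(
  commands=[
    [0.004,0,0.02,0,0],
    [0,0,0.02,0,0],
    [0,0,0.01,0,0],
    [0,-0.01,0,0,0],
    [0,-0.01,0,0,0],
  ],
)

```text
time_s: 9.27
ee_pos: [0.5442, -0.0441, 0.0866]
orientation: [[0.994, 0.107, 0.001], [0.107, -0.994, -0.004], [0.001, 0.005, -1.0]]
ft_force: [8.2, -14.9, -11.7]
finger_gap: 0.0003
grasp_force: 8.0
```

Request:
arm_command(
  commands=[
    [0,-0.01,0,0,0],
    [0,-0.01,0,0,0],
    [0,-0.01,0,0,0],
    [0,-0.01,0,0,0],
    [0,-0.01,0,0,0],
  ],
)

```text
time_s: 9.68
ee_pos: [0.5497, 0.0033, 0.0953]
orientation: [[0.994, 0.107, 0.025], [0.107, -0.994, -0.01], [0.024, 0.012, -1.0]]
ft_force: [8.8, -8.7, 8.7]
finger_gap: 0.0004
grasp_force: 6.6
```

Request:
arm_command(
  commands=[
    [0,-0.005,0,0,0],
    [0,-0.005,0,0,0],
    [0,-0.002,0,0,0],
    [0,0,0,0,0],
    [0,0,0,0,0],
  ],
)

```text
time_s: 10.1
ee_pos: [0.5473, 0.0141, 0.0948]
orientation: [[0.994, 0.108, 0.023], [0.109, -0.994, -0.012], [0.022, 0.014, -1.0]]
ft_force: [7.3, -12.7, 10.0]
finger_gap: 0.0004
grasp_force: 8.2
```

```bash
python3 -c "
from tcp import *
print(tcp(),ctrl.get_state()['ft_force'])"
```

```text
[0.0591 0.0075 0.0948 0.1675] [  7.34280038 -12.70382244  10.0280344 ]
```

Request:
arm_command(
  commands=[
    [0,0.012,0,0,0],
    [0,0.004,0.002,0,0],
    [0,0,0,0,0],
    [0,0,0,0,0],
  ],
)

```text
time_s: 10.43
ee_pos: [0.5375, 0.0041, 0.0842]
orientation: [[0.994, 0.106, -0.002], [0.106, -0.994, 0.001], [-0.002, -0.001, -1.0]]
ft_force: [0.3, 0.1, -0.7]
finger_gap: 0.0008
grasp_force: 0.0
```

```bash
python3 -c "
from tcp import *
print(tcp(),ctrl.get_state()['ft_force'])"
```

```text
[ 0.0482 -0.0015  0.0842  0.0299] [ 0.27335099  0.05769774 -0.65453571]
```

Free, and at a good height. Push to the stop.

Request:
arm_command(
  commands=[
    [0,-0.005,0,0,0],
    [0,-0.005,0,0,0],
    [0,-0.004,0,0,0],
    [0,0,0,0,0],
    [0,0,0,0,0],
  ],
)

```text
time_s: 10.85
ee_pos: [0.5375, 0.0064, 0.0845]
orientation: [[0.994, 0.109, -0.0], [0.109, -0.994, -0.022], [-0.003, 0.022, -1.0]]
ft_force: [0.7, -29.9, -3.2]
finger_gap: 0.0004
grasp_force: 15.2
```

Request:
arm_command(
  commands=[
    [0,-0.003,0,0,0],
    [0,-0.003,0,0,0],
    [0,0,0,0,0],
    [0,0,0,0,0],
  ],
)

```text
time_s: 11.18
ee_pos: [0.5375, 0.0067, 0.0846]
orientation: [[0.994, 0.11, 0.001], [0.11, -0.993, -0.032], [-0.003, 0.032, -0.999]]
ft_force: [1.4, -44.6, -6.2]
finger_gap: 0.0004
grasp_force: 22.1
```

```bash
python3 -c "
from tcp import *
print(tcp(),ctrl.get_state()['ft_force'])"
```

```text
[0.0485 0.0011 0.0846 0.2389] [  1.38240472 -44.6197574   -6.24332487]
```

Request:
arm_command(
  commands=[
    [0,0.02,0,0,0],
    [0,0.01,-0.015,0,0],
    [0,0,-0.03,0,0],
    [0,-0.038,0,0,0],
    [0,-0.0375,0,0,0],
  ],
)

```text
time_s: 11.6
ee_pos: [0.5332, 0.0683, 0.1316]
orientation: [[0.995, 0.102, 0.003], [0.102, -0.995, 0.001], [0.003, -0.0, -1.0]]
ft_force: [0.9, 0.1, -0.6]
finger_gap: 0.0005
grasp_force: 0.0
```

Request:
arm_command(
  commands=[
    [0,0,0,0,0],
    [0,0,0.015,0,0],
    [0,0,0.015,0,0],
    [0,0,0.014,0,0],
    [0,0,0,0,0],
  ],
)

```text
time_s: 12.02
ee_pos: [0.5279, 0.0692, 0.082]
orientation: [[0.994, 0.107, -0.008], [0.107, -0.994, 0.0], [-0.008, -0.001, -1.0]]
ft_force: [-0.4, 0.3, -0.8]
finger_gap: 0.0004
grasp_force: 0.0
```

```bash
python3 -c "
from tcp import *
print(tcp(),ctrl.get_state()['ft_force'])"
```

```text
[0.0456 0.0643 0.082  0.0958] [-0.42695653  0.31397418 -0.8018443 ]
```

Request:
arm_command(
  commands=[
    [0.003,-0.005,0,0,0],
    [0,-0.005,0,0,0],
    [0,-0.005,0,0,0],
    [0,-0.005,0,0,0],
    [0,-0.005,0,0,0],
  ],
)

```text
time_s: 12.43
ee_pos: [0.5351, 0.0914, 0.0874]
orientation: [[0.994, 0.107, 0.007], [0.107, -0.994, -0.005], [0.006, 0.006, -1.0]]
ft_force: [5.1, -8.7, -2.4]
finger_gap: 0.0004
grasp_force: 3.8
```

Request:
arm_command(
  commands=[
    [0,-0.004,0,0,0],
    [0,-0.003,0,0,0],
    [0,-0.003,0,0,0],
    [0,0,0,0,0],
    [0,0,0,0,0],
  ],
)

```text
time_s: 12.85
ee_pos: [0.5351, 0.1012, 0.0879]
orientation: [[0.994, 0.107, 0.009], [0.107, -0.994, -0.005], [0.008, 0.006, -1.0]]
ft_force: [5.1, -7.9, -3.7]
finger_gap: 0.0006
grasp_force: 4.1
```

```bash
python3 -c "
from tcp import *
print(tcp(),ctrl.get_state()['ft_force'])"
```

```text
[0.0561 0.0953 0.0879 0.0658] [ 5.1035962  -7.92154756 -3.69092052]
```

Request:
arm_command(
  commands=[
    [0,-0.004,0,0,0],
    [0,-0.004,0,0,0],
    [0,-0.003,0,0,0],
    [0,0,0,0,0],
    [0,0,0,0,0],
  ],
)

```text
time_s: 13.27
ee_pos: [0.5351, 0.1023, 0.088]
orientation: [[0.994, 0.108, 0.01], [0.109, -0.994, -0.024], [0.007, 0.024, -1.0]]
ft_force: [6.8, -32.9, -2.2]
finger_gap: 0.0007
grasp_force: 16.6
```

```bash
python3 -c "
from tcp import *
print(tcp(),ctrl.get_state()['ft_force'])"
```

```text
[0.0562 0.0964 0.088  0.164 ] [  6.81702404 -32.86761269  -2.16836817]
```

Request:
arm_command(
  commands=[
    [0,0.02,0,0,0],
    [0,0.01,-0.02,0,0],
    [0.01,0,-0.035,0,0],
    [0.03,-0.02,0,0,0],
    [0.029,-0.03,0,0,0],
  ],
)

```text
time_s: 13.68
ee_pos: [0.6002, 0.1406, 0.1459]
orientation: [[0.995, 0.102, 0.009], [0.102, -0.995, 0.0], [0.009, 0.001, -1.0]]
ft_force: [0.0, -1.2, 0.4]
finger_gap: 0.0006
grasp_force: 0.0
```

Request:
arm_command(
  commands=[
    [0,-0.03,0,0,0],
    [0,-0.021,0,0,0],
    [0,0,0,0,0],
    [0,0,0,0,0],
  ],
)

```text
time_s: 14.02
ee_pos: [0.591, 0.1939, 0.1416]
orientation: [[0.994, 0.109, 0.001], [0.109, -0.994, -0.0], [0.001, 0.0, -1.0]]
ft_force: [-0.5, -0.9, -0.3]
finger_gap: 0.0001
grasp_force: 0.0
```

Run:
```python
from tcp import *
print(tcp(),ctrl.get_state()['ft_force'])
p=np.load('p.npy'); p[3:8]=[0,0,np.pi/2,np.pi/2,p[7]]
ims=[]; S=4
for n,(x,y,w,h) in dict(side=(200,130,180,180),scene=(250,110,180,180)).items():
    d=ctrl.snapshot(n); im=cv2.resize(d['img'][:,:,::-1],None,fx=S,fy=S,interpolation=cv2.INTER_CUBIC)
    e=dict(d); e['fx']*=S;e['fy']*=S;e['cx']=S*(e['cx']+.5)-.5;e['cy']=S*(e['cy']+.5)-.5
    draw(im,e,p); ims.append(cv2.resize(im[S*y:S*(y+h),S*x:S*(x+w)],(400,400)))
cv2.imwrite('pics/c3.png',np.hstack(ims))
```

```text
[0.1215 0.1815 0.1416 0.1869] [-0.48551675 -0.93793977 -0.30056625]
```

View pics/c3.png

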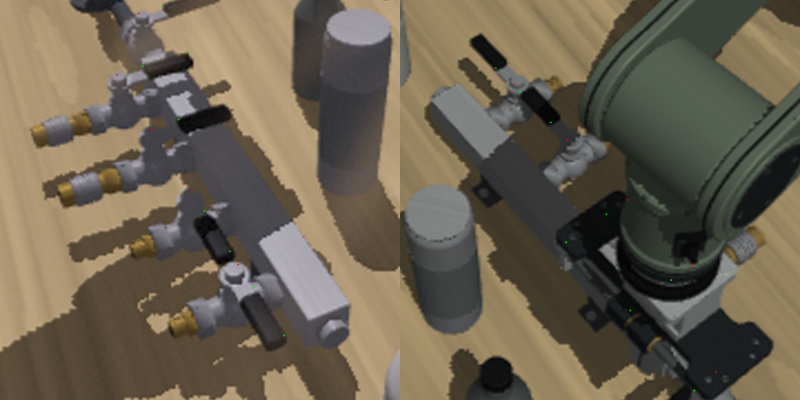

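Levers 1 and 2 lie along −y on the overlay marks, and 3 and 4 square across the bar. All four branches are right, so now the main.

Request:
arm_command(
  commands=[
    [0,0,0.02,0,0],
    [0,0,0.02,0,0],
    [0,0,0.016,0,0],
    [0,0,0,0,0],
    [0,-0.006,0,0,0],
  ],
)

```text
time_s: 14.53
ee_pos: [0.5897, 0.1963, 0.0842]
orientation: [[0.995, 0.103, -0.002], [0.103, -0.995, -0.001], [-0.002, 0.001, -1.0]]
ft_force: [0.6, 0.7, 0.7]
finger_gap: 0.0004
grasp_force: 0.0
```

Request:
arm_command(
  commands=[
    [0,-0.007,0,0,0],
    [0,-0.007,0,0,0],
    [-0.001,-0.01,0,0,0],
    [-0.001,-0.009,0,0,0],
    [-0.005,-0.01,0,0,0],
  ],
)

```text
time_s: 14.95
ee_pos: [0.5814, 0.2368, 0.0864]
orientation: [[0.994, 0.107, 0.005], [0.107, -0.994, -0.008], [0.004, 0.008, -1.0]]
ft_force: [2.9, -11.1, -1.6]
finger_gap: 0.0003
grasp_force: 5.2
```

```bash
python3 -c "
from tcp import *
print(tcp(),ctrl.get_state()['ft_force'])"
```

```text
[0.1164 0.2253 0.0864 0.0452] [  2.89998284 -11.09365139  -1.5841719 ]
```

Request:
arm_command(
  commands=[
    [-0.006,-0.009,0,0,0],
    [-0.007,-0.008,0,0,0],
    [-0.007,-0.007,0,0,0],
    [-0.008,-0.006,0,0,0],
    [-0.006,-0.005,0,0,0],
  ],
)

```text
time_s: 15.37
ee_pos: [0.5459, 0.2703, 0.0878]
orientation: [[0.994, 0.107, 0.011], [0.107, -0.994, -0.003], [0.011, 0.004, -1.0]]
ft_force: [6.9, -5.5, -0.1]
finger_gap: 0.0005
grasp_force: 3.6
```

Request:
arm_command(
  commands=[
    [-0.006,-0.004,0,0,0],
    [-0.004,-0.002,0,0,0],
    [-0.004,0,0,0,0],
    [0,0,0,0,0],
    [0,0,0,0,0],
  ],
)

```text
time_s: 15.78
ee_pos: [0.5404, 0.2745, 0.0889]
orientation: [[0.994, 0.106, 0.03], [0.106, -0.994, -0.001], [0.03, 0.004, -1.0]]
ft_force: [25.9, -5.9, -14.3]
finger_gap: 0.0
grasp_force: 11.8
```

```bash
python3 -c "
from tcp import *
print(tcp(),ctrl.get_state()['ft_force'])"
```

```text
[0.0797 0.2671 0.0889 0.0357] [ 25.94154739  -5.91214307 -14.25432208]
```

Request:
arm_command(
  commands=[
    [0.02,0,0,0,0],
    [0.02,0,-0.02,0,0],
    [0,0.03,-0.04,0,0],
    [0,0.04,-0.04,0,0],
    [0,0.04,-0.04,0,0],
  ],
)

```text
time_s: 16.2
ee_pos: [0.5762, 0.1973, 0.1999]
orientation: [[0.994, 0.108, 0.003], [0.108, -0.994, 0.001], [0.003, -0.001, -1.0]]
ft_force: [-0.1, -0.4, 0.2]
finger_gap: 0.0003
grasp_force: 0.0
```

Request:
arm_command(
  commands=[
    [0,0.04,-0.04,0,0],
    [0,0.04,-0.03,0,0],
    [0,0.04,0,0,0],
    [0,0.04,0,0,0],
    [0,0,0,0,0],
  ],
)

```text
time_s: 16.62
ee_pos: [0.5925, 0.0486, 0.2547]
orientation: [[0.995, 0.1, 0.006], [0.1, -0.995, -0.004], [0.005, 0.004, -1.0]]
ft_force: [0.9, 0.6, -1.2]
finger_gap: 0.0005
grasp_force: 0.0
```

Run:
```python
from tcp import *
print(tcp(),ctrl.get_state()['ft_force'])
p=np.load('p.npy'); p[3:8]=[0,0,np.pi/2,np.pi/2,np.pi/2]
ims=[]; S=4
for n,(x,y,w,h) in dict(side=(200,110,200,200),scene=(240,190,200,200)).items():
    d=ctrl.snapshot(n); im=cv2.resize(d['img'][:,:,::-1],None,fx=S,fy=S,interpolation=cv2.INTER_CUBIC)
    e=dict(d); e['fx']*=S;e['fy']*=S;e['cx']=S*(e['cx']+.5)-.5;e['cy']=S*(e['cy']+.5)-.5
    draw(im,e,p); ims.append(cv2.resize(im[S*y:S*(y+h),S*x:S*(x+w)],(400,400)))
cv2.imwrite('pics/c4.png',np.hstack(ims))
```

```text
[ 0.1076  0.037   0.2547 -0.3598] [ 0.8567988   0.58915246 -1.20923133]
```

View pics/c4.png

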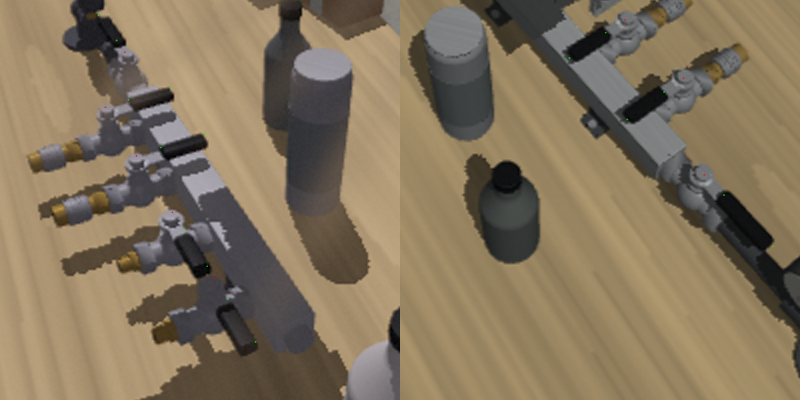

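The branches look right, and the bystanders are in place. I want a closer check that the main is square to its stop, so I'll draw its predicted fully open sleeve outline.

Run:
```python
from tcp import *
p=np.load('p.npy'); S=8; ims=[]
for n,k,(x,y,w,h) in [('scene','sm',(375,265,60,60)),('scene','s4',(335,210,60,60)),('scene','s3',(310,185,60,60)),('side','s1',(290,235,60,60)),('side','s2',(270,205,60,60)),('side','sm',(235,105,60,60))]:
    d=ctrl.snapshot(n); im=cv2.resize(d['img'][:,:,::-1],None,fx=S,fy=S,interpolation=cv2.INTER_CUBIC)
    e=dict(d); e['fx']*=S;e['fy']*=S;e['cx']=S*(e['cx']+.5)-.5;e['cy']=S*(e['cy']+.5)-.5
    a=A0[k]+(0 if k in('s1','s2') else np.pi/2); c,s=np.cos(a),np.sin(a)
    q=[proj(e,W(p,(ST[k][0]+r*c-t*s,ST[k][1]+r*s+t*c),.098)) for r,t in((.028,-.009),(L[k],-.009),(L[k],.009),(.028,.009))]
    cv2.polylines(im,[np.int32(np.round(q))],True,(0,255,0),1); cv2.circle(im,tuple(np.int32(proj(e,W(p,ST[k],.097))).tolist()),3,(0,0,255),-1)
    ims.append(cv2.resize(im[S*y:S*(y+h),S*x:S*(x+w)],(266,266)))
cv2.imwrite('pics/c5.png',np.vstack([np.hstack(ims[:3]),np.hstack(ims[3:])]))
```

```text
(no output)
```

View pics/c5.png

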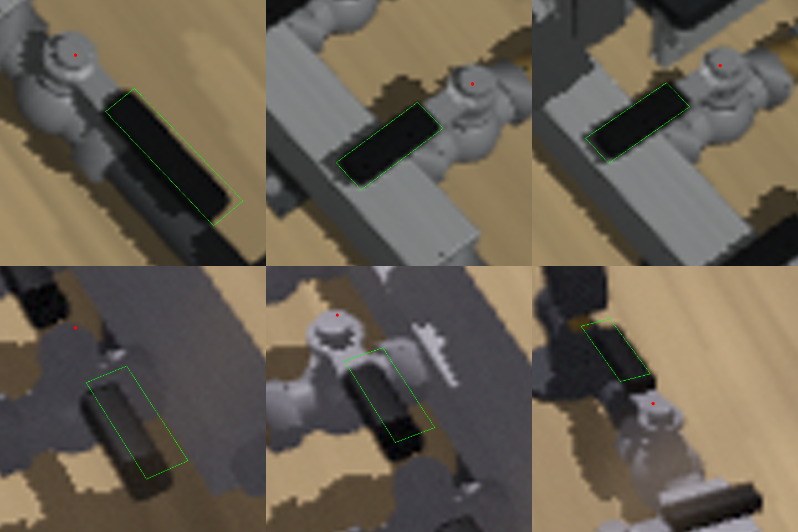

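All the sleeves lie parallel to their predicted outlines. The main (top left) might be about 2° short, so with plenty of time left I press it again further out on the sleeve.

Request:
arm_command(
  commands=[
    [0,-0.04,0,0,0],
    [0,-0.04,0.01,0,0],
    [0,-0.04,0.01,0,0],
    [0,-0.04,0.01,0,0],
    [0,-0.04,0.01,0,0],
  ],
)

```text
time_s: 17.43
ee_pos: [0.5684, 0.2565, 0.2112]
orientation: [[0.994, 0.107, 0.0], [0.107, -0.994, 0.0], [0.0, -0.0, -1.0]]
ft_force: [1.6, -0.6, -0.3]
finger_gap: 0.0006
grasp_force: 0.0
```

Request:
arm_command(
  commands=[
    [0,-0.04,0.03,0,0],
    [0,0,0.03,0,0],
    [0,0,0,0,0],
    [0,0,0,0,0],
  ],
)

```text
time_s: 17.77
ee_pos: [0.5634, 0.2872, 0.1542]
orientation: [[0.994, 0.108, -0.005], [0.108, -0.994, -0.002], [-0.006, 0.002, -1.0]]
ft_force: [0.9, -0.2, 0.2]
finger_gap: 0.0005
grasp_force: 0.0
```

```bash
python3 -c "
from tcp import *
print(tcp(),ctrl.get_state()['ft_force'])"
```

```text
[0.1039 0.2773 0.1542 0.1469] [ 0.88955099 -0.16945958  0.15467786]
```

Request:
arm_command(
  commands=[
    [0.002,0,0.025,0,0],
    [0,-0.003,0.025,0,0],
    [0,0,0.018,0,0],
    [0,0,0,0,0],
    [-0.006,0,0,0,0],
  ],
)

```text
time_s: 18.18
ee_pos: [0.563, 0.2887, 0.0899]
orientation: [[0.995, 0.105, 0.002], [0.105, -0.995, 0.0], [0.002, -0.0, -1.0]]
ft_force: [0.1, 0.7, -0.2]
finger_gap: 0.0003
grasp_force: 0.0
```

Request:
arm_command(
  commands=[
    [-0.006,0,0,0,0],
    [-0.006,0,0,0,0],
    [-0.004,0,0,0,0],
    [0,0,0,0,0],
    [0,0,0,0,0],
  ],
)

```text
time_s: 18.6
ee_pos: [0.5457, 0.2879, 0.0897]
orientation: [[0.994, 0.107, 0.002], [0.107, -0.994, 0.001], [0.002, -0.0, -1.0]]
ft_force: [-0.1, -0.3, 0.9]
finger_gap: 0.0006
grasp_force: 0.0
```

Request:
arm_command(
  commands=[
    [-0.004,0,0,0,0],
    [-0.004,0,0,0,0],
    [-0.003,0,0,0,0],
    [0,0,0,0,0],
    [0,0,0,0,0],
  ],
)

```text
time_s: 19.02
ee_pos: [0.5395, 0.2872, 0.0895]
orientation: [[0.994, 0.106, 0.011], [0.106, -0.994, 0.002], [0.012, -0.001, -1.0]]
ft_force: [10.5, 2.2, -6.0]
finger_gap: 0.0003
grasp_force: 5.1
```

```bash
python3 -c "
from tcp import *
print(tcp(),ctrl.get_state()['ft_force'])"
```

```text
[0.0801 0.2798 0.0895 0.0037] [10.47787809  2.20367936 -5.96865732]
```

Request:
arm_command(
  commands=[
    [-0.004,0,0,0,0],
    [-0.003,0,0,0,0],
    [0,0,0,0,0],
    [0,0,0,0,0],
  ],
)

```text
time_s: 19.35
ee_pos: [0.5391, 0.2872, 0.0901]
orientation: [[0.994, 0.105, 0.025], [0.105, -0.994, 0.005], [0.026, -0.003, -1.0]]
ft_force: [25.0, 3.2, -15.4]
finger_gap: 0.0004
grasp_force: 11.8
```

```bash
python3 -c "
from tcp import *
print(tcp(),ctrl.get_state()['ft_force'])"
```

```text
[ 0.0797  0.2798  0.0901 -0.0305] [ 24.98631052   3.1953828  -15.38847738]
```

Request:
arm_command(
  commands=[
    [0.02,0,0,0,0],
    [0.01,0,-0.03,0,0],
    [0,0,-0.04,0,0],
    [0,0,-0.04,0,0],
    [0,0,0,0,0],
  ],
)

```text
time_s: 19.77
ee_pos: [0.563, 0.291, 0.2088]
orientation: [[0.994, 0.106, 0.016], [0.106, -0.994, 0.006], [0.017, -0.004, -1.0]]
ft_force: [1.2, 0.1, 0.8]
finger_gap: 0.0007
grasp_force: 0.0
```

Request:
arm_command(
  commands=[
    [0,0,0,0,0],
    [0,0,0,0,0],
    [0,0,0,0,0],
  ],
)

```text
time_s: 20.02
ee_pos: [0.5558, 0.2885, 0.1963]
orientation: [[0.994, 0.106, -0.004], [0.106, -0.994, -0.001], [-0.004, 0.001, -1.0]]
ft_force: [0.1, -0.1, -0.3]
finger_gap: 0.0004
grasp_force: 0.0
```

The main did not move under 25 N, so it is on its stop. The arm is clear; handing in.

```bash
python3 -c "
from station import ctrl
print(ctrl.hand_in())"
```

```text
the job is handed in; nothing more can be done
None
```

Job handed in at about 20 s: branches 3 and 4 (couplers) are fully open and 1 and 2 (bare nipples) fully shut, with the main fully opened last; each was pushed to its stop, and the bystanders in view looked unmoved in the last pictures (jug only partly in view).

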